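# Hold the retaining arm of a vial incubator open

## Task

Pull the sample tray of the white bench incubator out to its stop, then swing the yellow spring-loaded retaining arm in it off the blue vial rack, round towards the tray's front until it is against its stop. Finish while holding the arm there with the fingers, the tray still fully out, so that a colleague can lift the rack out: do not let go. Leave the rack seated, and the bottle, flask and beaker undisturbed.

Things in the scene. Friction and masses are not known exactly. Their poses are not given: they have to be found in the camera images.
- incubator_front (a point): white box-shaped incubator, fixed, 270 deep (x) x 300 wide (y) x 150 high, clear window in its roof, red front edge. This point: middle of the housing's front face at bench level. Axes, the incubator's x, y, z: -x points out of the front, the way the tray slides; z up; yaw up to 0.3 rad either way. In front of it the tray's white front panel, 12 thick, 286 wide, 24 to 142 above the bench.
- tray (a joint): how far the sample tray is out, m: 0 closed (start), 0.17 at its stop, fully out. Slides along the incubator's own -x with about 5 N of friction plus 8 N per m/s; no spring, it stays where it is left.
- tray_handle (a point): centre of the black handle bar on the tray's front panel, 115 above the bench: level round bar 12 thick, parallel to the panel (incubator's y), 130 long between its end posts; its axis 42 from the panel, 36 free behind it. Moves with the tray. Can be pinched from above, one finger before and one behind the bar.
- keeper (a joint): angle of the retaining arm, rad: 0 at rest (across the rack, pointing to the incubator's -y), grows clockwise seen from above, 1.3 at its stop (nearly along -x, towards the front panel, clear of the rack). At q it points along (-sin q, -cos q) in the incubator's x, y. A spring drives it back to 0: 0.25 Nm/rad, 0.13 Nm at rest, 0.45 Nm at the stop (1.5 to 5.3 N at the knob).
- retainer: the retaining arm: yellow flat bar 14 wide, 8 thick, 105 long, with a red upright knob. Turns about a vertical pivot in the tray's left rear (incubator's +y); under the roof window while the tray is closed. Origin: on the pivot's axis at the bar's underside, 83 above the bench; the bar runs along its own -y.
- keeper_knob (a point): middle of the upright round red knob on the arm, 14 in diameter, from 91 to 133 above the bench; this point at 112, 85 from the pivot's axis. Moves with arm and tray. With the tray out it lies 45 in front of the housing's front face (arm at rest) or 127 (at the stop, 43 behind the front panel). Pinch or push it from above; below are only the bar and the vial caps (tops at 79).
- keeper_pivot (a point): point on the arm's pivot axis at the bar's half thickness, 87 above the bench; moves with the tray.
- rack_center (a point): loose blue vial rack, 100 x 130 x 36 with twenty caps standing 9 above it (0.3 kg), in a shallow recess of the tray (fences 10 high, 2 play); this point is its centre, 20 above its underside. The arm at rest lies 4 above the caps. It rides with the tray.
- rack_seat (a point): point of the tray where the rack's centre belongs; moves with the tray.
- bottle_mid (a point): half-way up a white plastic bottle with red cap, 60 in diameter, 150 tall; bystander.
- flask_mid (a point): half-way up a stoppered empty conical glass flask, 76 in diameter at the foot, 129 tall; bystander.
- beaker_mid (a point): half-way up an open amber glass beaker, 68 in diameter, 90 tall; bystander.

How it is judged:
By the outcome, as a careful person would: the job done as asked, in the order asked, and still so for the second after the job is handed in, while the arm keeps its last pose, push and grip.
It also fails if it takes over 48 s, if anything falls off the work surface, if the arm or the gripper's body presses on something with over 40 N, if the wrist force passes 120 N, or if a joint passes its speed limit or range.

## Robot

A 6-joint arm with a two-finger parallel gripper is mounted at the origin on the work surface. World frame = base frame: x ahead of the robot, y to its left, z up, the work surface at z = 0. Lengths are in m, angles in rad, forces in N, time in s.
With the tool pointing down it reaches from about 0.35 to 0.775 m from the base axis. Payload 7.3 kg.
Tool frame: the origin (TCP) lies on the mounting face of the last link; the fingertips stand 178 mm ahead of it and the grasp point (between the pads) lies 159 mm ahead of it (robot.tcp_to_tips is the distance from the TCP to the fingertips, in m); z points along the fingers, y is the direction in which the jaws open and shut (so a half turn about z gives the same grasp; the last joint's range is limited). The gripper opens to 92 mm and grips with 3 to 60 N. Pads are 19 mm wide; open, the fingers measure 130 mm over their backs; the gripper's body (75 mm by 190 mm) begins 47 mm behind the grasp point.
Start: joints at [-1.39, 0.342, 1.524, -0, 1.275, -0.146], TCP at [0.169, -0.497, 0.405] pointing down, gripper open.
Joint ranges: [-2.53, 2.53], [-0.77, 2.02], [0.04, 2.7], [-1, 4.14], [0.28, 2.66], [-3.11, 3.11]. Speed limits (rad/s): [2.57, 2.57, 3.14, 3.14, 3.14, 3.14].

## Interface

Orientations are given as [roll, pitch, yaw] about the fixed x, y, z axes, in that order (R = Rz(yaw) Ry(pitch) Rx(roll)).
In Python, from cell import robot, viewer gives the robot as it stands.
- The arm moves only by the shell command python3 -m creep 'ROWS' [OPENING] [FORCE]. ROWS is JSON, a list that holds one entry, the list of rows, each a list of 6 numbers: the shift along the world's x, y, z in mm, then the turn, a rotation vector about the world's x, y, z in degrees. A call has 1 to 5 rows; each row shifts and turns the pose as measured when the row begins; what a row does not reach is not made up. A row lasts 1/12 s, in which the tool goes at most 41.7 mm and 7.16 degrees, less where a joint would pass 70% of its speed; a pose out of reach is approached as far as the arm can. A call with a gripper value outside its range is refused whole. OPENING is the closure, from -1 (fully open) to 1 (shut), set as the call begins (- or left out, the last holds). The fingers move at their own pace and stop on an object; FORCE is the grip in N (left out, the last holds). Time passes only in rows, so rows that do not move let the fingers close. It gives the time, the measured TCP pose, the force and the opening at its end, in the units of the state.
- robot.observe(): the state, without advancing time (a new reading comes with each control period).
- viewer.read_camera(name): name is "scene" or "top" or "wrist"; returns the picture (384x512x3 uint8, blue, green, red); there is no depth.
- viewer.camera_model(name): a dict with "fx", "fy", "cx", "cy" (pixels), "pose" (4x4, takes a point from camera to world coordinates); the wrist camera has in their place "mount" (4x4, takes a point from camera to tool coordinates, whose origin is the TCP and whose axes are the flange's). Camera axes: x right, y up, looking along -z (the intrinsics and any distortion apply to the point x, -y, -z); pixel columns grow to the right and rows downward; lengths in m; the calibration is good to about 2 mm. A picture is of the moment at which its call begins: read the wrist's pose just before it. camera_model takes no time and is no camera call.
- robot.hand_in(): hands the job in, once; it reports no verdict.
The state is a dict: "time": time; "qpos": joint angles; "qvel": joint speeds; "joint_efforts": joint torques, N m; "tool_pos": TCP position; "tool_rot": TCP orientation; "contact_force": force on the tool from outside, world axes, zero at the start; "torque": the same for the moment, N m; "opening": finger opening in m.
Only numpy, scipy, OpenCV 4.12 (cv2) and the standard library are available. Lean on these libraries where they do the work, as an engineer would, in place of code of your own. Each camera call takes 0.05 s, during which the arm holds its last target. There are 200 camera calls.

## Working session

There is one attempt and no reset: what is moved stays moved. The work goes in short steps, Python scripts to look and compute and a shell command to move; the robot and the scene stay as the last step left them, time stands still between calls to the robot, and variables do not carry over. Pictures are saved under pics/ and viewed, about 8 in all and at most 12, crops included, and the job is handed in when it is done.

```bash
mkdir -p pics; ls; python3 - <<'E'
from cell import robot, viewer
import cv2
for n in("scene","top"):
    cv2.imwrite(f"pics/{n}0.png",viewer.read_camera(n)); m=viewer.camera_model(n); print(n,m)
print(viewer.camera_model("wrist")); print(robot.observe())
E
```

```text
pics
scene {'fx': 391.50296100966966, 'fy': 391.50296100966966, 'cx': 257.4117651225958, 'cy': 184.50012428664846, 'pose': array([[ 0.91352722, -0.33001597,  0.23781816,  0.81632784],
       [ 0.40677232,  0.74410912, -0.52994142, -0.44678157],
       [-0.00207353,  0.58085375,  0.81400529,  0.76259798],
       [ 0.        ,  0.        ,  0.        ,  1.        ]])}
top {'fx': 401.1403638468446, 'fy': 401.1403638468446, 'cx': 255.18707843360838, 'cy': 190.01737674717373, 'pose': array([[ 2.20205703e-05,  9.87902731e-01, -1.55074798e-01,
         4.37414755e-01],
       [-9.99850177e-01,  2.70603417e-03,  1.70967902e-02,
         1.24629464e-02],
       [ 1.73096034e-02,  1.55051187e-01,  9.87754781e-01,
         1.09417491e+00],
       [ 0.00000000e+00,  0.00000000e+00,  0.00000000e+00,
         1.00000000e+00]])}
{'fx': 284.9683155679259, 'fy': 284.9683155679259, 'cx': 251.95800295883637, 'cy': 187.8041890663166, 'mount': array([[ 1.02458749e-03,  9.66676089e-01,  2.56000563e-01,
         6.79411857e-02],
       [ 9.99998813e-01, -1.28512434e-03,  8.50438337e-04,
         3.39285300e-04],
       [ 1.15109096e-03,  2.55999388e-01, -9.66676258e-01,
         2.07077536e-02],
       [ 0.00000000e+00,  0.00000000e+00,  0.00000000e+00,
         1.00000000e+00]])}
{'time': 0.1, 'qpos': array([-1.38997140e+00,  3.42682600e-01,  1.52490924e+00, -2.28461914e-06,
        1.27539639e+00, -1.46011915e-01]), 'qvel': array([ 0.00046048, -0.00209351, -0.0009499 ,  0.00147235, -0.00113847,
       -0.00082594]), 'joint_efforts': array([ 1.85691286e-03, -4.32002950e+01, -2.44694710e+01,  7.19443965e-02,
        5.25439787e-02, -3.96324151e-05]), 'tool_pos': array([ 0.16854542, -0.49709271,  0.40410322]), 'tool_rot': array([-3.14021160e+00, -2.00886848e-04,  3.26837371e-01]), 'contact_force': array([ 0.04261963, -1.03538373, -0.40943809]), 'torque': array([-0.02880396, -0.0164952 , -0.04594652]), 'opening': 0.09225651878936524}
```

View pics/scene0.png

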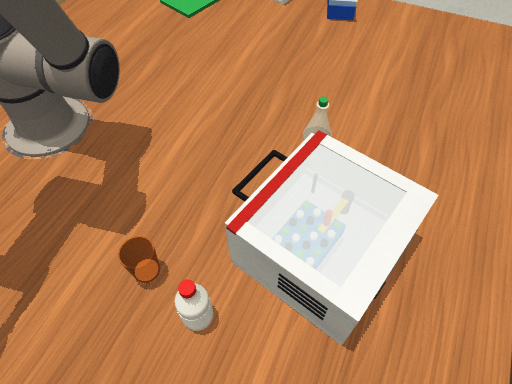

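View pics/top0.png

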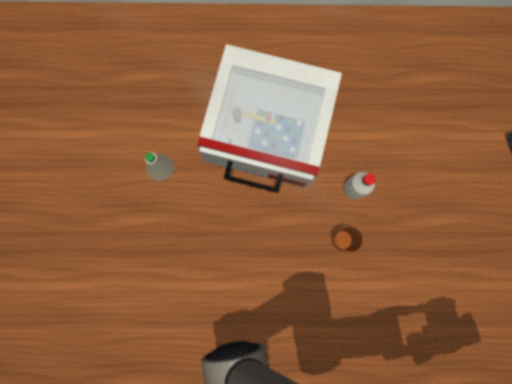

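Scene: the incubator is ahead of the robot. In the top view the roof corners are near (227,45), (341,71), (201,139) and (319,166), the handle runs about (228,180) to (279,190), the flask is at (158,165), the bottle at (360,185) and the beaker at (347,239).

```bash
cat > h.py <<'E'
import numpy as np
from cell import robot, viewer
from scipy.spatial.transform import Rotation as R
def wpose(s):
    T=np.eye(4);T[:3,:3]=R.from_euler('xyz',s['tool_rot']).as_matrix();T[:3,3]=s['tool_pos'];return T
def cam(n,s=None):
    m=viewer.camera_model(n)
    return m,(m['pose'] if n!='wrist' else wpose(s)@m['mount'])
def px2w(n,u,v,z,s=None):
    m,P=cam(n,s)
    d=P[:3,:3]@np.array([(u-m['cx'])/m['fx'],-(v-m['cy'])/m['fy'],-1])
    return P[:3,3]+d*(z-P[2,3])/d[2]
def w2px(n,p,s=None):
    m,P=cam(n,s); c=P[:3,:3].T@(np.asarray(p)-P[:3,3])
    return m['cx']+m['fx']*c[0]/-c[2], m['cy']-m['fy']*c[1]/-c[2]
E
python3 - <<'E'
from h import *
import cv2
im=cv2.imread('pics/top0.png')[35:205,190:350]
cv2.imwrite('pics/topc.png',cv2.resize(im,None,fx=3.5,fy=3.5,interpolation=cv2.INTER_CUBIC))
f=lambda u,v,z:px2w('top',u,v,z).round(3)
for q in[(227,45,.15),(341,71,.15),(201,139,.15),(319,166,.15),(228,180,.115),(279,190,.115),(150,158,.125),(369,180,.145),(343,239,.0)]:print(q,f(*q))
E
```

```text
(227, 45, 0.15) [0.956 0.067 0.15 ]
(341, 71, 0.15) [ 0.889 -0.219  0.15 ]
(201, 139, 0.15) [0.711 0.128 0.15 ]
(319, 166, 0.15) [ 0.645 -0.158  0.15 ]
(228, 180, 0.115) [0.616 0.063 0.115]
(279, 190, 0.115) [ 0.591 -0.063  0.115]
(150, 158, 0.125) [0.669 0.255 0.125]
(369, 180, 0.145) [ 0.612 -0.279  0.145]
(343, 239, 0.0) [ 0.475 -0.245  0.   ]
```

View pics/topc.png

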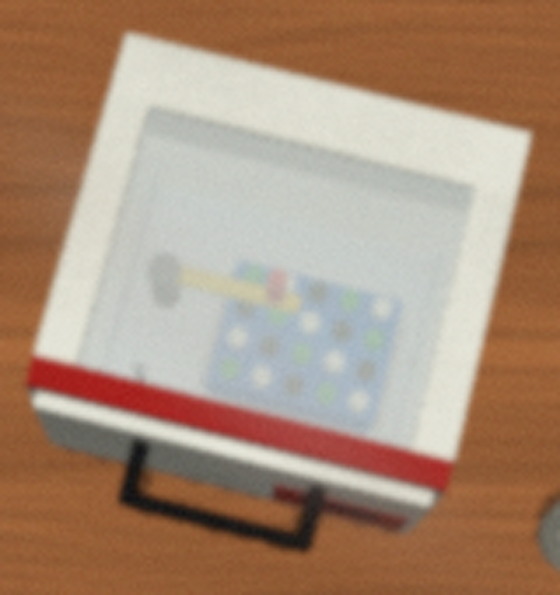

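```bash
python3 - <<'E'
from h import *
f=lambda u,v,z:px2w('top',190+u/3.5,35+v/3.5,z)
bl,br,fl,fr=f(128,32,.15),f(531,132,.15),f(28,385,.15),f(447,490,.15)
a,b=f(128,500,.115),f(305,543,.115)
for p in(bl,br,fl,fr,a,b,(a+b)/2,(fl+fr)/2):print(p.round(4))
yw=lambda l,r:np.arctan2(-(l-r)[0],(l-r)[1])
print(yw(bl,br),yw(fl,fr),yw(a,b),np.linalg.norm((bl-fl)),np.linalg.norm(bl-br),np.linalg.norm(a-b))
x=(bl+br-fl-fr);print(np.arctan2(x[1],x[0]))
E
python3 -m creep '[[[24,28,0,0,0,4],[24,28,0,0,0,4],[24,28,0,0,0,4],[24,28,0,0,0,4],[24,28,0,0,0,4]]]' 0.35 30
python3 -m creep '[[[24,28,0,0,0,4],[24,28,0,0,0,4],[24,28,0,0,0,4],[24,28,0,0,0,4],[24,28,0,0,0,4]]]'
```

```text
[0.9581 0.0684 0.15  ]
[ 0.884  -0.2209  0.15  ]
[0.6955 0.1345 0.15  ]
[ 0.6226 -0.1542  0.15  ]
[0.6215 0.0665 0.115 ]
[ 0.591  -0.0588  0.115 ]
[0.6062 0.0038 0.115 ]
[ 0.6591 -0.0098  0.15  ]
-0.25092958156046313 -0.24742052238255127 -0.2387637268067116 0.2708006300238812 0.29858237164084744 0.12895010723402775
-0.24826526319707468
time: 0.52
tool_pos: [0.2874, -0.3565, 0.4012]
tool_rot: [-3.138, 0.001, 0.678]
contact_force: [0.7, -0.5, 0.3]
opening: 0.063
time: 0.93
tool_pos: [0.4109, -0.2082, 0.4002]
tool_rot: [-3.135, 0.001, 1.043]
contact_force: [0.9, 0.1, 0.7]
opening: 0.0308
```

```bash

python3 -m creep '[[[25,27,-4,0,0,2],[25,27,-4,0,0,2],[25,27,-4,0,0,2],[25,27,-4,0,0,2],[25,27,-4,0,0,2]]]'
python3 -m creep '[[[24,26,-8,0,0,2],[24,26,-8,0,0,2],[22,24,-8,0,0,2],[0,0,0,0,0,0]]]'
python3 - <<'E'
from h import *
import cv2
s=robot.observe(); im=viewer.read_camera('wrist'); print(s['tool_pos'],s['tool_rot'])
th=-.248; ex=np.array([np.cos(th),np.sin(th),0]);ey=np.array([-ex[1],ex[0],0]);c=np.array([.6065,.0035,.115])
for k in(-.065,0,.065):
    print(w2px('wrist',c+k*ey,s))
cv2.imwrite('pics/w1.png',im)
E
```

```text
time: 1.35
tool_pos: [0.5403, -0.0641, 0.3793]
tool_rot: [-3.135, 0.001, 1.229]
contact_force: [-0.5, -1.1, -0.6]
opening: 0.0301
time: 1.68
tool_pos: [0.6156, 0.022, 0.3511]
tool_rot: [-3.133, -0.0, 1.347]
contact_force: [-1.5, -0.4, -1.4]
opening: 0.0299
[0.61560726 0.0220363  0.35112671] [-3.13261536e+00 -3.65927585e-04  1.34686342e+00]
(np.float64(247.60548232022896), np.float64(295.07382114492617))
(np.float64(249.30696410370655), np.float64(225.2283066200568))
(np.float64(251.27198000958518), np.float64(144.56476480115356))
```

View pics/w1.png

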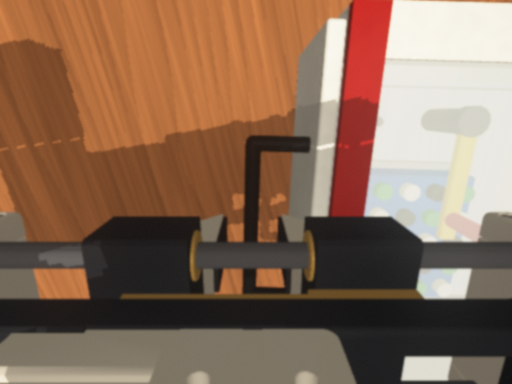

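The bar is at column 252, between the fingers and aligned with them (predicted 250). It needs a slide of about 20 mm along itself, then the descent.

```bash

python3 -m creep '[[[-3,-6,-8,0,0,-0.5],[-3,-6,-10,0,0,-0.5],[-2,-6,-14,0,0,0],[0,0,-16,0,0,0],[0,0,-14,0,0,0]]]'
python3 -m creep '[[[0,0,-6,0,0,0],[0,0,0,0,0,0]]]'
```

```text
time: 2.15
tool_pos: [0.6033, -0.0028, 0.289]
tool_rot: [-3.136, 0.003, 1.322]
contact_force: [-0.2, 0.2, -0.1]
opening: 0.0296
time: 2.32
tool_pos: [0.6006, -0.0061, 0.2799]
tool_rot: [-3.129, 0.004, 1.317]
contact_force: [-0.6, -0.3, 0.0]
opening: 0.0298
```

```bash

python3 -m creep '[[[3,0,0,0.5,0,0],[0,0,0,0,0,0],[0,0,0,0,0,0],[0,0,0,0,0,0],[0,0,0,0,0,0]]]' 1 35
```

```text
time: 2.73
tool_pos: [0.6042, -0.0086, 0.2817]
tool_rot: [-3.132, -0.006, 1.313]
contact_force: [0.3, -0.4, -5.3]
opening: 0.0106
```

```bash

python3 -m creep '[[[-8,2,0,0,0,0],[-12,3,0,0,0,0],[-14,3.5,0,0,0,0],[-14,3.5,0,0,0,0],[-14,3.5,0,0,0,0]]]'
python3 -m creep '[[[-14,3.5,0,0,0,0],[-14,3.5,0,0,0,0],[-14,3.5,0,0,0,0],[-14,3.5,0,0,0,0],[-14,3.5,0,0,0,0]]]'
```

```text
time: 3.15
tool_pos: [0.5453, 0.0063, 0.2817]
tool_rot: [3.135, -0.007, 1.313]
contact_force: [5.8, -1.0, -8.7]
opening: 0.0106
time: 3.57
tool_pos: [0.4748, 0.0244, 0.2817]
tool_rot: [3.122, -0.007, 1.314]
contact_force: [6.2, -0.4, -9.6]
opening: 0.0107
```

```bash

python3 -m creep '[[[-14,3.5,0,0,0,0],[-11,3,0,0,0,0],[-8,2,0,0,0,0],[-6,1.5,0,0,0,0],[-5,1,0,0,0,0]]]'
python3 -m creep '[[[-5,1,0,0,0,0],[-5,1,0,0,0,0]]]'
```

```text
time: 3.98
tool_pos: [0.433, 0.035, 0.282]
tool_rot: [3.099, -0.008, 1.316]
contact_force: [32.8, -7.4, -44.6]
opening: 0.011
time: 4.15
tool_pos: [0.4294, 0.0356, 0.2817]
tool_rot: [3.076, -0.01, 1.316]
contact_force: [23.3, -4.9, -31.2]
opening: 0.0108
```

```bash

python3 -m creep '[[[0,0,0,0,0,0],[0,0,0,0,0,0],[0,0,0,0,0,0]]]' 0.35
python3 -m creep '[[[0,0,12,0,0,0],[0,0,18,0,0,0],[0,0,18,0.5,1.8,0],[0,0,14,0.5,1.8,0],[0,0,5,0,0,0]]]'
python3 - <<'E'
from h import *
import cv2
for n in('top',):
    cv2.imwrite('pics/t2.png',cv2.resize(viewer.read_camera(n)[35:265,110:390],None,fx=2.6,fy=2.6,interpolation=cv2.INTER_CUBIC))
s=robot.observe();print(s['tool_pos'],s['tool_rot'])
E
```

```text
time: 4.4
tool_pos: [0.43, 0.0355, 0.2824]
tool_rot: [3.074, -0.011, 1.316]
contact_force: [0.0, 0.2, 0.3]
opening: 0.0263
time: 4.82
tool_pos: [0.4271, 0.0365, 0.3526]
tool_rot: [-3.134, -0.011, 1.317]
contact_force: [0.5, 0.8, -0.3]
opening: 0.0299
[0.42719911 0.03649645 0.35276138] [-3.13637726 -0.01122937  1.31667456]
```

View pics/t2.png

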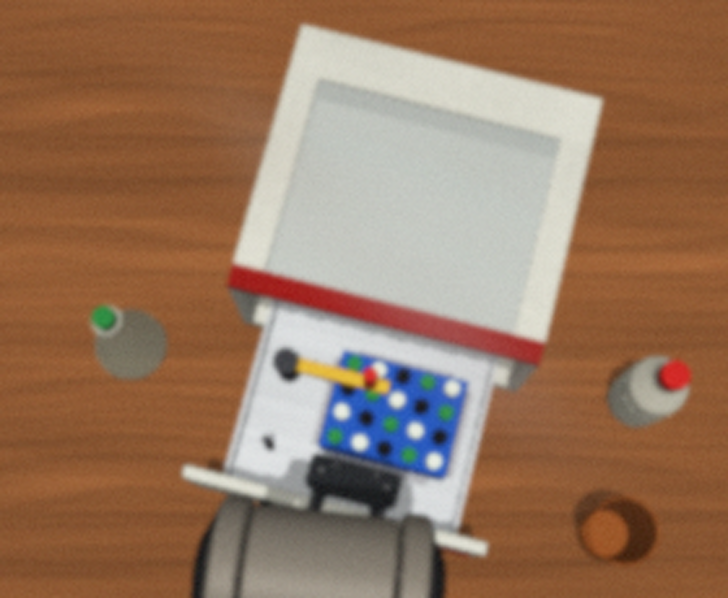

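Tray is out. The knob's top is near crop pixel (371,376) and the pivot near (288,364). The rack is seated and the bystanders are untouched.

```bash
python3 - <<'E'
from h import *
f=lambda u,v,z:px2w('top',110+u/2.6,35+v/2.6,z)
k=f(371,377,.125);p=f(288,363,.095);print(k,p,np.linalg.norm((k-p)[:2]))
th=-.248; ex=np.array([np.cos(th),np.sin(th),0]);ey=np.array([-ex[1],ex[0],0]);F=np.array([.659,-.010,0])
print([(np.dot(a-F,ex),np.dot(a-F,ey)) for a in(k,p)])
# panel top edge ends z=.142
for a in(f(183,472,.142),f(487,550,.142)):print(np.dot(a-F,ex),np.dot(a-F,ey))
for nm,a in(('k45',F-.045*ex+np.dot(k-F,ey)*ey),): print(nm,a)
E
```

```text
[0.61445322 0.00181477 0.125     ] [0.63353732 0.08236881 0.095     ] 0.08278378779795977
[(np.float64(-0.04608400191993813), np.float64(0.0005186000486871555)), (np.float64(-0.04735703047553767), np.float64(0.08329259910922705))]
-0.1770639007051017 0.14429635906780508
-0.1773724329708656 -0.14109977046317368
k45 [0.61550406 0.00154869 0.        ]
```

```bash

python3 -m creep '[[[20,-4,0,0,0,0],[27,-5,0,0,0,0],[27,-5,0,0,0,0],[27,-5,0,0,0,0],[27,-5,0,0,0,0]]]' 0.3
python3 -m creep '[[[27,-5,0,0,0,0.3],[20,-4,0,0,0,0],[8,-1,0,0,0,0],[0,0,0,0,0,0]]]'
python3 - <<'E'
from h import *
import cv2
s=robot.observe(); im=viewer.read_camera('wrist'); print(s['tool_pos'],s['tool_rot'],(wpose(s)@[0,0,.159,1])[:3])
print(w2px('wrist',[.615,.0015,.133],s),w2px('wrist',[.615,.0015,.112],s))
cv2.imwrite('pics/w2.png',im)
E
```

```text
time: 5.28
tool_pos: [0.5538, 0.0136, 0.3518]
tool_rot: [-3.136, -0.01, 1.319]
contact_force: [0.5, -0.0, 0.3]
opening: 0.0321
time: 5.62
tool_pos: [0.6142, 0.0023, 0.3469]
tool_rot: [-3.136, -0.01, 1.324]
contact_force: [-0.2, 0.9, -1.1]
opening: 0.0321
[0.61418729 0.00227433 0.34688015] [-3.13597969 -0.00959543  1.32381509] [0.6136949  0.00397184 0.18788997]
(np.float64(255.70086364080518), np.float64(214.24348694579322)) (np.float64(255.50720740860896), np.float64(205.3100914268831))
```

View pics/w2.png

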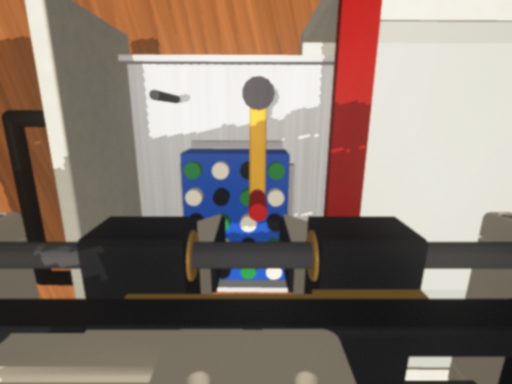

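```bash

python3 -m creep '[[[1,-1,-8,0,0,0],[0,-1,-12,0,0,0],[0,0,-10,0,0,0],[0,0,0,0,0,0]]]'
```

```text
time: 6.0
tool_pos: [0.6114, 0.0012, 0.3134]
tool_rot: [-3.132, -0.009, 1.325]
contact_force: [-0.7, 0.1, -0.5]
opening: 0.0322
```

```bash

python3 -m creep '[[[2.5,-1,-8,0,0,0],[2.5,-1,-12,0,0,0],[1.5,0,-12,0,0,0],[0.5,0,-3,0,0,0],[0,0,0,0,0,0]]]'
python3 - <<'E'
from h import *
s=robot.observe();print((wpose(s)@[0,0,.159,1])[:3])
E
```

```text
time: 6.42
tool_pos: [0.6177, -0.0005, 0.2747]
tool_rot: [-3.132, -0.009, 1.325]
contact_force: [-0.3, 0.1, 0.1]
opening: 0.032
[0.61653475 0.00124354 0.11571259]
```

```bash

python3 -m creep '[[[0,0,2,0,0,0],[0,0,0,0,0,0],[0,0,0,0,0,0],[0,0,0,0,0,0]]]' 1 30
python3 - <<'E'
from h import *
s=robot.observe();g=(wpose(s)@[0,0,.159,1])[:3];print(g,s['tool_rot'])
th=-.248;P=np.array([.6374,.0834])
pts=[]
for q in np.arange(0,1.31,.1):
    ex=np.array([np.cos(th),np.sin(th)]);ey=np.array([-ex[1],ex[0]])
    pts.append(P+.085*(-np.sin(q)*ex-np.cos(q)*ey))
pts=np.array(pts);print(np.c_[np.arange(0,1.31,.1)[1:],np.diff(pts,axis=0)*1000].round(1),pts[-1])
E
```

```text
time: 6.75
tool_pos: [0.618, -0.0005, 0.2768]
tool_rot: [-3.132, -0.009, 1.325]
contact_force: [0.5, 0.0, -4.0]
opening: 0.0132
[0.61684013 0.00124338 0.11782327] [-3.13167922 -0.00883929  1.3250709 ]
[[ 0.1 -8.1  2.5]
 [ 0.2 -7.8  3.3]
 [ 0.3 -7.5  4.1]
 [ 0.4 -7.   4.8]
 [ 0.5 -6.5  5.5]
 [ 0.6 -5.9  6.1]
 [ 0.7 -5.3  6.6]
 [ 0.8 -4.6  7.1]
 [ 0.9 -3.9  7.6]
 [ 1.  -3.1  7.9]
 [ 1.1 -2.3  8.2]
 [ 1.2 -1.5  8.4]
 [ 1.3 -0.6  8.5]] [0.55242209 0.08146248]
```

```bash

python3 -m creep '[[[-4,1.2,0,0,0,-2.9],[-4,1.3,0,0,0,-2.9],[-4,1.6,0,0,0,-2.9],[-4,1.7,0,0,0,-2.9],[-7.5,4.1,0,0,0,-5.7]]]'
python3 - <<'E'
from h import *
s=robot.observe();g=(wpose(s)@[0,0,.159,1])[:3];d=g[:2]-[.6374,.0834];th=-.248
x=d@[np.cos(th),np.sin(th)];y=d@[-np.sin(th),np.cos(th)];print(g,'r',np.hypot(x,y),'q',np.arctan2(-x,-y),'yaw',1.325-s['tool_rot'][2],s['torque'])
E
```

```text
time: 7.17
tool_pos: [0.5946, 0.0088, 0.2768]
tool_rot: [-3.135, -0.008, 1.014]
contact_force: [-0.6, 0.1, -1.4]
opening: 0.0133
[0.59440082 0.01046861 0.11777793] r 0.08466355367008008 q 0.28472540861687734 yaw 0.3105212367707322 [ 0.02835046 -0.25976475  0.19197602]
```

```bash
cat > q.py <<'E'
from h import *
s=robot.observe();g=(wpose(s)@[0,0,.159,1])[:3];d=g[:2]-[.6374,.0834];th=-.248
x=d@[np.cos(th),np.sin(th)];y=d@[-np.sin(th),np.cos(th)];print(g,'r',np.hypot(x,y),'q',np.arctan2(-x,-y),'yaw',1.325-s['tool_rot'][2],s['torque'])
E
python3 -m creep '[[[-7,4.8,0,0,0,-5.7],[-6.5,5.5,0,0,0,-5.7],[-5.9,6.1,0,0,0,-5.7],[-5.3,6.6,0,0,0,-5.7],[-4.6,7.1,0,0,0,-5.7]]]'
python3 q.py
```

```text
time: 7.58
tool_pos: [0.5632, 0.0396, 0.2768]
tool_rot: [-3.135, -0.007, 0.494]
contact_force: [2.0, 0.8, -4.3]
opening: 0.0132
[0.56376175 0.04106861 0.11781524] r 0.08493843792061845 q 0.8010702813422269 yaw 0.8308345277438958 [ 0.13455601 -0.42837745  0.33406643]
```

```bash

python3 -m creep '[[[-3.9,7.6,0,0,0,-5.7],[-3.1,7.9,0,0,0,-5.7],[-2.3,8.2,0,0,0,-5.7],[-1.5,8.4,0,0,0,-5.7],[-0.6,6.5,0,0,0,-4]]]'
python3 q.py
python3 -m creep '[[[0,4,0,0,0,-1],[0,3,0,0,0,0]]]'
python3 q.py
```

```text
time: 8.0
tool_pos: [0.5505, 0.0792, 0.2769]
tool_rot: [-3.139, -0.008, 0.004]
contact_force: [2.0, -2.4, -5.0]
opening: 0.0134
[0.55176521 0.07963298 0.11785577] r 0.0857176042795618 q 1.2788352498897513 yaw 1.3208688484571123 [-0.43861563 -0.31694197  0.26358858]
time: 8.17
tool_pos: [0.5503, 0.0851, 0.2768]
tool_rot: [3.138, -0.008, -0.016]
contact_force: [-0.2, -20.1, -2.4]
opening: 0.0133
[0.55159491 0.08447718 0.11780982] r 0.08581185045268763 q 1.3353494234647885 yaw 1.3411233650940755 [-3.0851536   0.03740504 -0.04394783]
```

```bash

python3 -m creep '[[[0,0,0,0,0,0],[0,0,0,0,0,0]]]'
python3 - <<'E'
from h import *
import cv2
a=cv2.resize(viewer.read_camera('top')[35:265,110:390],None,fx=1.43,fy=1.43,interpolation=cv2.INTER_CUBIC)
b=viewer.read_camera('scene')[60:350,100:490]; c=viewer.read_camera('wrist')
w=lambda i:cv2.resize(i,(400,int(400*i.shape[0]/i.shape[1])))
im=np.zeros((600,800,3),np.uint8)
for k,i in enumerate((a,b,c)):
    i=w(i)[:300];im[300*(k//2):300*(k//2)+i.shape[0],400*(k%2):400*(k%2)+400]=i
cv2.imwrite('pics/f.png',im)
E
python3 q.py
```

```text
time: 8.33
tool_pos: [0.5504, 0.0834, 0.2768]
tool_rot: [3.134, -0.008, -0.016]
contact_force: [0.9, -2.9, -3.7]
opening: 0.0133
[0.55164941 0.08258514 0.11781912] r 0.08575446418615064 q 1.3132939657459985 yaw 1.340757879580122 [-0.30991255 -0.0150684   0.13976309]
```

View pics/f.png

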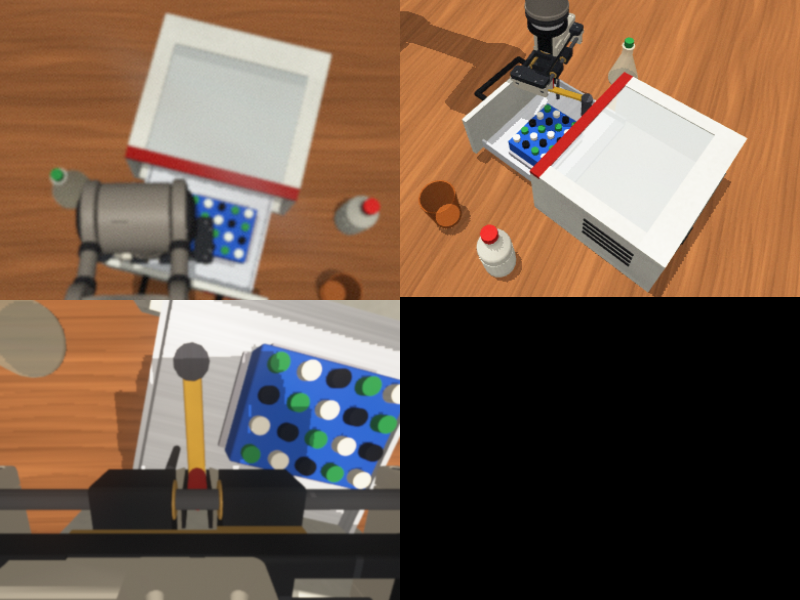

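The arm is at the stop peg and the rack is clear and seated. The tray is out and the bystanders are untouched. The holding force relaxed to about 3 N, so I'll push again for a firm hold.

```bash

python3 -m creep '[[[-0.5,3,0,0,0,0],[-0.5,3,0,0,0,0]]]'
python3 - <<'E'
from h import *
for i in range(4): viewer.read_camera('wrist'); s=robot.observe(); print(s['time'],s['contact_force'],s['tool_pos'],s['opening'])
E
python3 q.py
```

```text
time: 8.65
tool_pos: [0.55, 0.0868, 0.2768]
tool_rot: [3.128, -0.01, -0.016]
contact_force: [1.3, -22.0, -4.7]
opening: 0.0134
8.7 [  2.25223782 -18.42844735  -3.57463422] [0.55005499 0.08670219 0.27679175] 0.013428655183259905
8.75 [  2.27489113 -18.15113973  -5.18381065] [0.5500588  0.08656332 0.27681063] 0.013375462557814783
8.8 [  2.03096483 -15.92637468  -5.05532297] [0.55008073 0.08650486 0.27680678] 0.013052860126726856
8.85 [  1.75188253 -17.38078948  -5.13545914] [0.5500707  0.08645655 0.27679354] 0.01319720845384069
[0.55156505 0.0842971  0.11781523] r 0.08583963426551496 q 1.3332474450623337 yaw 1.3411484712082473 [-2.17558165 -0.21276362 -0.03251512]
```

```bash
python3 - <<'E'
from cell import robot
s=robot.observe();print(s['time'],s['contact_force'],s['opening']);print(robot.hand_in())
E
```

```text
8.85 [  1.75188253 -17.38078948  -5.13545914] 0.01319720845384069
the job is handed in; nothing more can be done
None
```

I pulled the tray out to its stop, then pinched the red knob and swung the retaining arm round to its stop. I handed in at 8.85 s with the fingers still holding it there.

- **Tray:** after the pull, the top camera put the front panel about 177 mm in front of the housing, against 176 expected fully out. The final push also has a component in the tray's opening direction.
- **Retaining arm:** I worked out about 1.33 rad from the gripper pose, against 1.3 at the stop. The extra is measuring error and give under load. The grip was steady at 13 mm opening on the 14 mm knob, and the push against the stop settled at about 16 to 18 N.
- **Rack and bystanders:** the last pictures showed the rack seated and clear of the arm, and the bottle, flask and beaker undisturbed.
- **One check that was off:** my first hold relaxed to about 3 N, less than the spring's 5.3 N, so I pushed again before handing in. I took no new picture for viewing after that push, only force and position readings.
- **Force during the pull:** at the tray's stop the tool force rose briefly to about 56 N in total, under the 120 N wrist limit.

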